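# Close the foam-bonding jig, pin it and hold it shut

## Robot

A 6-joint arm with a two-finger parallel gripper is mounted at the origin on the work surface. World frame = base frame: x ahead of the robot, y to its left, z up, the work surface at z = 0. Lengths are in m, angles in rad, forces in N, time in s.
With the tool pointing down it reaches from about 0.25 to 0.725 m from the base axis. Payload 4 kg.
Tool frame: the origin (TCP) lies on the centre line of the jaws, within the pads' length; the fingertips stand 17 mm ahead of it and the grasp point (between the pads) lies 2 mm behind it; z points along the fingers, y is the line along which they close (so a half turn about z gives the same grasp; the last joint's range is limited). The gripper opens to 85 mm and grips with 20 to 120 N. Pads are 22 mm wide; open, the fingers measure 114 mm over their backs; the gripper's body (76 mm by 85 mm) begins 54 mm behind the grasp point. The pads swing forward as they close: fully open they stand 13 mm farther back than shut.
Start: joints at [-1.27, 0.241, 0.005, 1.335, 0, 1.571], TCP at [0.148, -0.478, 0.248] pointing down, gripper open.
Joint ranges: [-2.72, 2.72], [-1.05, 1.87], [-1.09, 1.28], [-1.99, 2.15], [-1.42, 1.44], [-3.14, 3.14]. Speed limits (rad/s): [2.79, 2.79, 3.14, 3.14, 3.14, 3.14].

## Interface

Orientations are given as a unit quaternion [x, y, z, w].
In Python, from workcell import get_obs, imaging, order gives the robot as it stands.
- The arm moves only by the tool apply_moves, never from a script. Its argument "targets" is a list that holds one entry, the list of rows, each a list of 5 numbers: the shift along the world's x, y, z in units of 40 mm (1.0 is 40 mm), then the turn about the world's z in degrees, then the gripper command: -1 is shut, 1 is fully open, values between are in proportion. In form: [[[dx, dy, dz, turn, fingers], ...]]. A call has 1 to 8 rows; each row shifts and turns the commanded pose from where the row before left it; what a row does not reach is not made up. A row lasts 1/12 s, in which the tool goes at most 41.7 mm and 7.16 degrees, less where a joint would pass 70% of its speed; a pose out of reach is approached as far as the arm can. A call is refused whole if a number of a shift passes 1 or a number of a turn 7.16, either way. A call with a gripper value outside its range is refused whole. The fingers move at their own pace and stop on an object; the grip force is fixed at half the most. Time passes only in rows, so rows that do not move let the fingers close. It gives the time, the measured TCP pose, the force, the opening and the grip force at its end, in the units of the state.
- get_obs(): the state, without advancing time (a new reading comes with each control period).
- imaging.camera(name): name is "side" or "top" or "wrist"; returns (picture, depth): 384x512x3 uint8, blue, green, red; 384x512 float32, m along the optical axis (not along the pixel's ray), 0 where there is no reading.
- imaging.get_calibration(name): a dict with "camera_matrix" (3x3 intrinsics, pixels), "eye" and "rotation" of the camera in the world; the wrist camera has in their place "hand_eye" (4x4, takes a point from camera to tool coordinates, whose origin is the TCP and whose axes are the flange's). Camera axes: x right, y down, z forward; pixel columns grow to the right and rows downward; lengths in m; the calibration is good to about 2 mm. The wrist camera is an equidistant fisheye: a pixel r from the principal point sees the ray r / f radians off the axis. A picture is of the moment at which its call begins: read the wrist's pose just before it. get_calibration takes no time and is no camera call.
- order.job_done(): hands the job in; it is judged then, once.
The state is a dict: "clock": time; "joint_pos": joint angles; "joint_vel": joint speeds; "tau": joint torques, N m; "eef_pos": TCP position; "tool_rot": TCP orientation; "ft_force": force on the tool from outside, world axes, zero at the start; "ft_torque": the same for the moment, N m; "grip_width": finger opening in m; "grasp_force": force on a finger pad.
Only numpy, scipy, OpenCV 4.12 (cv2) and the standard library are available. Lean on these libraries where they do the work, as an engineer would, in place of code of your own. Each camera call takes 0.05 s, during which the arm holds its last target. There are 200 camera calls.

## Task

Swing the open lid of the bonding jig down over the foam sample, lift the red-handled locating pin up and off its hook, and push it down through the hole in the lid's tab into the hole of the lower half until its collar rests on the tab. Then keep the lid pressed fully shut against its springy seal: finish while still pushing and do not let go, because the lid springs up a few millimetres when nothing presses it. Leave the jars, bottle, beaker, dish, offcut and spoon where they are.

Things in the scene. Friction and masses are not known exactly. Their poses are not given: they have to be found in the camera images.
- jig: Lower half of a clamshell jig, fixed to the bench: grey box 130 x 130 x 36 mm with a white foam sample inside and, in the middle of its -x side, a 40 (x) x 44 (y) mm lug of the same height with an upright 13 mm through hole. Origin: centre of the box's underside, on the work surface (z = 0). Its x axis points from the lug to the hinge side, z up.
- lid_swing (a joint): Hinge of the aluminium lid, rad: 0 = swung down onto the seal, growing as the tab end swings up, limit 1.3. A stiff hinge (friction 0.35 N m): the 0.3 kg lid stays where it is left. The lid's angle above level is lid_swing + lid_press.
- lid_press (a joint): Give of the springy seal, rad: 0.03 when nothing presses (the tab's hole then stands 4.8 mm above its shut height even with lid_swing at 0), 0 = pressed fully shut, lid level, hard stop. Pressing at the tab's hole, it begins to give at about 3 N and reaches 0 at about 8 N; released, it springs back to 0.03.
- lid_hinge (a point): Middle of the hinge axis: 75 mm along the jig's +x from its origin, 43 mm above the work surface. The axis runs along the jig's y. The lid opens about it upward and towards the jig's +x.
- lid_push (a point): Point on the lid's outer (upper when shut) face on its midline, 125 mm from the hinge axis and 5 mm above the lid's midplane, a good place to push. The lid is a 10 mm plate, 130 mm wide, reaching from 10 to 140 mm from the hinge axis; its tab, 44 mm wide, reaches on to 180 mm.
- lid_hole (a point): Centre of the upper mouth of the 13 mm hole through the lid's 10 mm tab, on the tab's outer face, 160 mm from the hinge axis. With the lid shut it is 48 mm above the work surface, straight over jig_hole. The point's axes are the lid's: x towards the hinge, z out of the outer face. The rim has a 2 mm chamfer.
- jig_hole (a point): Centre of the upper mouth of the hole in the lower half's lug, 85 mm along the jig's -x from its origin, 36 mm above the work surface; the hole is 13 mm wide, chamfered 2 mm, and goes through to the work surface.
- stand: Fixed pin stand: dark foot, steel post 170 mm tall at the origin (on the work surface), and a level rod (8 mm thick, its top at 154 mm) reaching 85 mm along the stand's -x, ending in an upturned tip. Z up.
- hook_tip (a point): Top of the hook's upturned tip, 85 mm along the stand's -x, 166 mm up: 12 mm above the top of the rod.
- pin: Locating pin, loose, 70 to 130 g, hanging by its red loop on the hook's rod, 44 to 56 mm from the post. Steel shank 10 mm thick, 40 mm long, tapered foot; collar 26 mm wide, 5 mm thick; above it a rectangular loop 36 (y) x 48 (z) mm, 10 mm thick (x), with 6 mm bars. Origin: tip of the shank; z up along the pin; the loop lies in its yz plane, square to the rod.
- pin_tip (a point): The lower tip of the pin's shank (the body's origin).
- pin_collar (a point): Centre of the collar's underside, 40 mm above the tip.
- pin_grip (a point): Centre of the handle loop, 69 mm above the tip: grip the loop here from above, fingers on its two outer sides (closing along the pin's y, 36 mm). When the pin hangs, the rod passes through the loop 14 mm above this point; lift by 18 to 22 mm, then draw along the stand's -x past the hook tip.
- jar_a: Bystander, loose: stoppered glass jar of white powder, 60 mm wide, 102 mm tall. Origin: centre of its underside.
- jar_b: Bystander, loose: stoppered glass jar of grey powder, 60 mm wide, 102 mm tall. Origin: centre of its underside.
- amber_bottle: Bystander, loose: amber bottle with a blue cap, 68 mm wide, 150 mm tall. Origin: centre of its underside.
- beaker: Bystander, loose: clear plastic beaker, 80 mm wide, 85 mm tall. Origin: centre of its underside.
- offcut: Bystander, loose: white foam-board offcut, 60 x 100 x 25 mm. Origin: centre of its underside.
- dish: Bystander, loose: small white bowl, 84 mm wide, 30 mm tall. Origin: centre of its underside.
- spatula: Bystander, loose: metal spoon lying flat, 170 mm long. Origin: under its middle.

How it is judged:
On the way, in this order (a step that is already met when the one before it is completed fails the run):
1. the lid is closed down onto the seal (lid_swing below 0.05 rad) (value of joint lid_swing below 0.05 rad), for 0.2 s.
2. the pin is through the lid's hole and at least 6 mm into the lower hole (value of joint lid_swing below 0.05 rad and z of pin_tip in the frame of jig_hole below -0.006 m and horizontal distance between pin_tip and jig_hole below 0.005 m), for 0.1 s.
At the end, for the whole second after the job is handed in: Through the last second the lid is held shut (tab's hole under 1.6 mm above its shut height of 48 mm), the pin is in both holes (tip 20 mm or more below the lower mouth, within 5 mm of its axis, collar within 4 mm of the tab) and the robot still holds or presses pin or jig with over 3 N (z of pin_tip in the frame of jig_hole below -0.02 m and horizontal distance between pin_tip and jig_hole below 0.005 m and z of lid_hole in the frame of jig below 0.0496 m and z of pin_collar in the frame of lid_hole below 0.004 m and (contact force between any of the fingers, the arm and pin above 3 N or contact force between any of the fingers, the arm and jig above 3 N)); the arm keeps its last pose, push and grip.
It fails at once if a jar, the bottle, beaker, offcut, dish or spoon is pushed more than 30 mm away (distance of any of jar_a, jar_b, amber_bottle, beaker, offcut, dish, spatula from where it was at the start of the episode above 0.03 m).
It also fails if it takes over 72 s, if anything falls off the work surface, if the arm or the gripper's body presses on something with over 40 N, if the wrist force passes 120 N, or if a joint passes its speed limit or range.

## Working session

There is one attempt and no reset: what is moved stays moved. The work goes in short steps, Python scripts to look and compute and a tool call to move; the robot and the scene stay as the last step left them, time stands still between calls to the robot, and variables do not carry over. Pictures are saved under pics/ and viewed, at most 10 in all, crops included, and the job is handed in when it is done.

Besides the shell and the picture viewer there is one more tool, called after "Call:" as name(argument=value, ...) on one line, values as JSON. apply_moves: Moves the arm, as the interface text tells. Its arguments: {"type":"object","properties":{"targets":{"type":"array","items":{"type":"array","items":{"type":"array","items":{"type":"number"}}}}},"required":["targets"]}

```bash
mkdir -p pics; cat > h.py <<'E'
import numpy as np, cv2
from workcell import get_obs, imaging, order
def snap(n,f):
    p,d=imaging.camera(n); cv2.imwrite(f'pics/{f}.png',p); np.save(f'pics/{f}.npy',d); return p,d
def pts(n,d):
    c=imaging.get_calibration(n); K=np.array(c['camera_matrix']); v,u=np.mgrid[:d.shape[0],:d.shape[1]]
    P=np.stack([(u-K[0,2])/K[0,0]*d,(v-K[1,2])/K[1,1]*d,d],-1)
    return P@np.array(c['rotation']).T+np.array(c['eye'])
E
python3 - <<'E'
from h import *
a,_=snap('top','top0'); b,_=snap('side','side0')
for n in('top','side'):
  c=imaging.get_calibration(n);print(c)
o=get_obs();print({k:np.round(v,3) for k,v in o.items()})
E
```

```text
{'camera_matrix': array([[368.64553293,   0.        , 258.67076369],
       [  0.        , 368.64553293, 191.43160215],
       [  0.        ,   0.        ,   1.        ]]), 'eye': array([ 0.46982655, -0.01310926,  1.49846748]), 'rotation': array([-0.70203451,  0.7109592 , -0.03037953,  0.02759797])}
{'camera_matrix': array([[355.62739718,   0.        , 247.37038449],
       [  0.        , 355.62739718, 188.8937324 ],
       [  0.        ,   0.        ,   1.        ]]), 'eye': array([-0.00516718,  0.56336627,  0.77929152]), 'rotation': array([-0.33644754,  0.83831334, -0.3965098 ,  0.16374916])}
{'clock': np.float64(0.1), 'joint_pos': array([-1.27 ,  0.241,  0.004,  1.335, -0.   ,  1.571]), 'joint_vel': array([ 0.   , -0.001,  0.004,  0.001,  0.   , -0.001]), 'tau': array([ 1.0000e-03, -3.7314e+01,  2.5301e+01,  1.1000e-02,  0.0000e+00,
       -0.0000e+00]), 'eef_pos': array([ 0.148, -0.477,  0.247]), 'tool_rot': array([ 0.989,  0.15 , -0.   , -0.001]), 'ft_force': array([-0.288,  0.191,  1.37 ]), 'ft_torque': array([-0.015,  0.024,  0.013]), 'grasp_force': np.float64(0.0), 'grip_width': np.float64(0.086)}
```

View pics/top0.png

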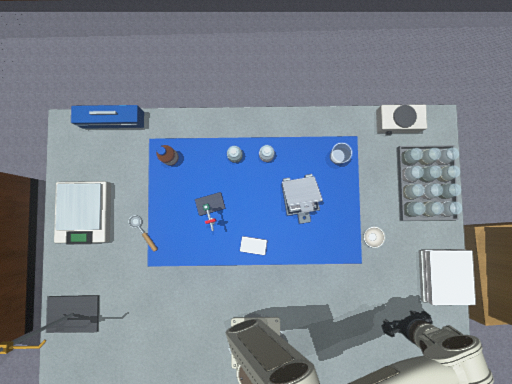

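View pics/side0.png

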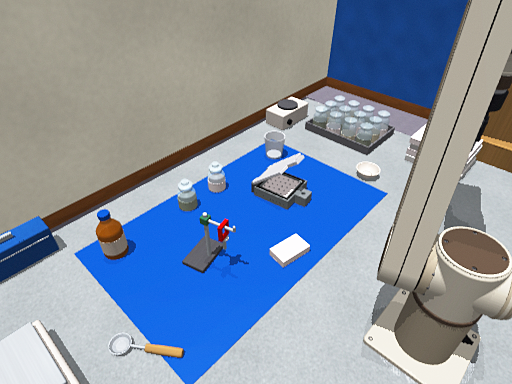

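The top view shows the jig at about (302,195), with its lug towards the robot at (305,217) and the open lid up at the far side. The stand foot is at (210,203) and its rod points to (213,230). The red loop is at (211,221). Next I'll enlarge both and compute positions.

```bash
python3 - <<'E'
s=open('h.py').read().replace("P@np.array(c['rotation']).T","P@R.from_quat(c['rotation']).as_matrix().T").replace("import numpy as np, cv2","import numpy as np, cv2\nfrom scipy.spatial.transform import Rotation as R\nnp.set_printoptions(precision=4,suppress=True)")
open('h.py','w').write(s)
from h import *
a=cv2.imread('pics/top0.png');b=cv2.imread('pics/side0.png')
c=np.hstack([cv2.resize(a[170:240,275:335],None,fx=6,fy=6,interpolation=2),cv2.resize(a[185:255,190:250],None,fx=6,fy=6,interpolation=2)])
cv2.imwrite('pics/c1.png',c)
c=np.hstack([cv2.resize(b[145:215,245:320],None,fx=5,fy=5,interpolation=2),cv2.resize(b[205:275,175:250],None,fx=5,fy=5,interpolation=2)])
cv2.imwrite('pics/c2.png',c)
for n in('top','side'):
  d=np.load(f'pics/{n}0.npy');P=pts(n,d)
  im=a if n=='top' else b
  hsv=cv2.cvtColor(im,cv2.COLOR_BGR2HSV)
  red=((hsv[...,0]<8)|(hsv[...,0]>172))&(hsv[...,1]>170)&(hsv[...,2]>90)
  X=P[red]; X=X[(X[:,2]>0.08)&(X[:,2]<.25)&(np.abs(X[:,1]-.17)<.1)]; print(n,'red',len(X),X.mean(0),X.min(0),X.max(0))
  print('table',[P[v,u] for v,u in ((250,180),(250,340))] if n=='top' else P[300,200])
  if n=='top':
    for v,u in((217,305),(205,210),(229,212),(195,300),(180,300),(211,303)):print(u,v,P[v,u])
E
```

```text
top red 19 [0.4756 0.1579 0.1589] [0.4711 0.144  0.1541] [0.4818 0.1731 0.1638]
table [array([ 0.3605,  0.2998, -0.0004]), array([ 0.3523, -0.344 ,  0.0019])]
305 217 [ 0.4864 -0.2043  0.0162]
210 205 [0.5394 0.1767 0.0155]
212 229 [0.446  0.15   0.1698]
300 195 [ 0.5683 -0.175   0.1119]
300 180 [ 0.6308 -0.1822  0.0619]
303 211 [ 0.5066 -0.1793  0.1577]
side red 132 [0.4735 0.1639 0.141 ] [0.4666 0.1428 0.1131] [0.4835 0.1781 0.1638]
table [0.4419 0.2793 0.0011]
```

View pics/c1.png

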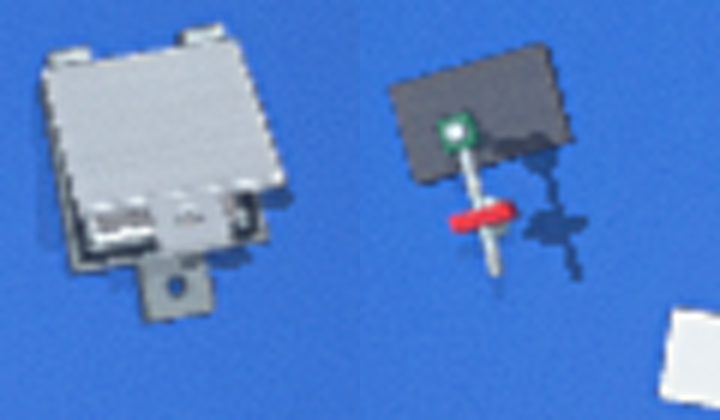

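View pics/c2.png

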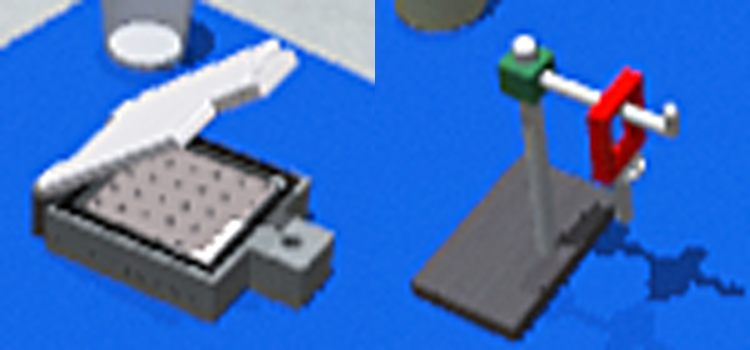

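Crop readings:
- **Jig hole:** top (304.3,217.8), side (303.2,193.2).
- **Hinge knuckles, top:** (286.7,179.2) and (309.2,175.5).
- **Post top:** top (208.5? from crop 457,131), side (205,214).
- **Hook tip:** top from crop (495,272), side (234.4,226.4).

I'll turn these into rays at the known heights.

```bash
cat >> h.py <<'E'
def ray(n,u,v,z):
    c=imaging.get_calibration(n);K=np.array(c['camera_matrix'])
    r=R.from_quat(c['rotation']).apply([(u-K[0,2])/K[0,0],(v-K[1,2])/K[1,1],1]);e=np.array(c['eye'])
    return e+r*(z-e[2])/r[2]
E
python3 - <<'E'
from h import *
ht=ray('top',275+176/6-.5+.08,170+287/6-.4,.036); hs=ray('side',303.2-.4,193.2-.4,.036)
print('hole',ht,hs)
k=[ray('top',275+x/6,170+y/6,.045) for x,y in((70,55),(205,33))];m=(k[0]+k[1])/2
print('hinge',m,k); dv=m-ht;print('yaw',np.degrees(np.arctan2(dv[1],dv[0])),np.hypot(*dv[:2]),'knuckle yaw',np.degrees(np.arctan2(*(k[1]-k[0])[:2])))
lo=[ray('top',275+x/6,170+y/6,.036) for x,y in((148,322),(213,312))];print('lug edge yaw',np.degrees(np.arctan2(*(lo[1]-lo[0])[:2])))
# post, tip
X=lambda x,y:(190+(x-360)/6,185+y/6)
p=ray('top',*X(457,131),.175);t=ray('top',*X(495,272),.166);print('post',p,'tip',t,ray('side',205,214.4,.172),ray('side',234,226,.166))
for a,b in((p,t),(ray('side',205,214.4,.172),ray('side',234,226,.166))):
  d=a-b;print('stand yaw',np.degrees(np.arctan2(d[1],d[0])),np.hypot(*d[:2]))
# lid pts
for n in('top',):
  P=pts(n,np.load(f'pics/{n}0.npy'))
  print('tab',P[206:213:2,300:308:2].reshape(-1,3))
  print('lid',P[180:204:4,302])
P=pts('side',np.load('pics/side0.npy'))
q=P[150:195,250:308].reshape(-1,3);q=q[(q[:,2]>.06)&(q[:,0]<.68)&(np.abs(q[:,1]+.18)<.1)];print('side lid max',q[q[:,2].argmax()])
E
```

```text
hole [ 0.4845 -0.1974  0.036 ] [ 0.4864 -0.1986  0.036 ]
hinge [ 0.6435 -0.1761  0.045 ] [array([ 0.6367, -0.1313,  0.045 ]), array([ 0.6502, -0.221 ,  0.045 ])]
yaw 7.630232576380587 0.16041617135148822 knuckle yaw 171.4100559975994
lug edge yaw 172.03449931393752
post [0.5255 0.1701 0.175 ] tip [0.4411 0.1487 0.166 ] [0.522  0.1751 0.172 ] [0.4451 0.1497 0.166 ]
stand yaw 14.239298813958005 0.08704232514010558
stand yaw 18.279264646445295 0.08096434202758385
tab [[ 0.5252 -0.1697  0.1503]
 [ 0.5254 -0.1776  0.1452]
 [ 0.5253 -0.1851  0.1439]
 [ 0.5255 -0.1932  0.1382]
 [ 0.5181 -0.17    0.1456]
 [ 0.5179 -0.1769  0.1496]
 [ 0.5177 -0.184   0.151 ]
 [ 0.5175 -0.191   0.1535]
 [ 0.5139 -0.182   0.0414]
 [ 0.5103 -0.1755  0.1594]
 [ 0.5102 -0.183   0.1576]
 [ 0.4698 -0.0131  1.4985]
 [ 0.5062 -0.1828  0.0327]
 [ 0.5031 -0.1761  0.1537]
 [ 0.503  -0.1833  0.1539]
 [ 0.5059 -0.2066  0.0328]]
lid [[ 0.6312 -0.1905  0.058 ]
 [ 0.6129 -0.1871  0.0826]
 [ 0.5967 -0.1858  0.0901]
 [ 0.5803 -0.1839  0.1028]
 [ 0.564  -0.1817  0.118 ]
 [ 0.5482 -0.1798  0.1314]]
side lid max [ 0.5125 -0.2047  0.1648]
```

Jig: hole at about (0.485,-0.198), hinge at (0.644,-0.1755), 160 mm apart as specified. Yaw is about 8° and the lid is open about 41°. I'll push it down with shut fingers.

Call:
apply_moves(targets=[[[0.8, 0.585, 0, 0, -1], [0.8, 0.585, 0, 0, -1], [0.8, 0.585, 0, 0, -1], [0.8, 0.585, 0, 0, -1], [0.8, 0.585, 0, 0, -1], [0.8, 0.585, 0, 0, -1], [0.8, 0.585, 0, 0, -1], [0.8, 0.585, 0, 0, -1]]])

```text
clock: 0.77
eef_pos: [0.4052, -0.2887, 0.248]
tool_rot: [0.989, 0.15, -0.0, -0.0]
ft_force: [0.7, -1.0, -0.4]
grip_width: 0.0003
grasp_force: 0.0
```

Call:
apply_moves(targets=[[[0.8, 0.585, 0, 0, -1], [0.8, 0.585, 0, 0, -1], [0.8, 0.585, 0, 0, -1], [0.8, 0.585, -0.3, 0, -1], [0.2, 0.15, -0.5, 0, -1], [0, 0, -0.5, 0, -1], [0, 0, -0.5, 0, -1], [0, 0, 0, 0, -1]]])

```text
clock: 1.43
eef_pos: [0.5374, -0.1891, 0.1711]
tool_rot: [0.989, 0.15, -0.004, -0.002]
ft_force: [-1.0, 0.7, -0.8]
grip_width: 0.0001
grasp_force: 0.0
```

Call:
apply_moves(targets=[[[0, 0, -0.3, 0, -1], [0, 0, -0.3, 0, -1], [-0.1, -0.015, -0.3, 0, -1], [-0.1, -0.015, -0.3, 0, -1], [-0.1, -0.015, -0.3, 0, -1], [-0.1, -0.015, -0.3, 0, -1], [-0.1, -0.015, -0.3, 0, -1], [0, 0, 0, 0, -1]]])

```text
clock: 2.1
eef_pos: [0.5182, -0.1937, 0.091]
tool_rot: [0.989, 0.149, -0.002, -0.001]
ft_force: [-1.2, 0.8, 0.1]
grip_width: 0.0
grasp_force: 0.0
```

Call:
apply_moves(targets=[[[-0.05, 0, -0.2, 0, -1], [-0.05, 0, -0.2, 0, -1], [0, 0, -0.1, 0, -1], [0, 0, 0, 0, -1], [0, 0, 0, 0, -1]]])

```text
clock: 2.52
eef_pos: [0.5161, -0.1937, 0.0721]
tool_rot: [0.989, 0.15, -0.0, -0.0]
ft_force: [0.1, 0.5, -0.3]
grip_width: -0.0
grasp_force: 0.0
```

Call:
apply_moves(targets=[[[0, 0, -0.1, 0, -1], [0, 0, -0.1, 0, -1], [0, 0, 0, 0, -1], [0, 0, 0, 0, -1]]])

```text
clock: 2.85
eef_pos: [0.5167, -0.194, 0.0655]
tool_rot: [0.989, 0.15, 0.001, 0.001]
ft_force: [-2.6, 0.8, 8.7]
grip_width: 0.0001
grasp_force: 4.3
```

```bash
python3 - <<'E'
from h import *
b,d=snap('side','side1')
cv2.imwrite('pics/c3.png',cv2.resize(b[130:220,225:345],None,fx=5,fy=5,interpolation=2))
print(get_obs()['ft_force'],get_obs()['eef_pos'])
E
```

```text
[-3.2109  0.5961  8.761 ] [ 0.5167 -0.1941  0.0656]
```

View pics/c3.png

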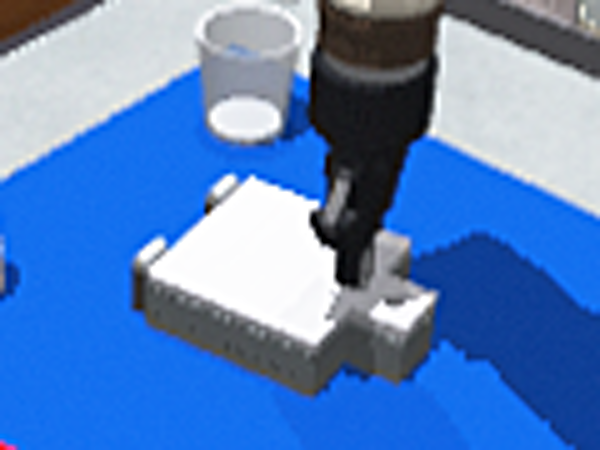

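The lid is down at full shut height with about 9 N on it. Next: up, open the gripper and move over the pin.

Call:
apply_moves(targets=[[[0, 0, 0.5, 0, -1], [0, 0, 1, 0, -1], [0, 0, 1, 0, -1], [0, 0, 1, 0, -1], [0, 0.6, 0.8, 0, 0], [0, 1, 0.2, 0, 1], [0, 1, 0, 0, 1], [0, 1, 0, 0, 1]]])

```text
clock: 3.57
eef_pos: [0.5168, -0.0487, 0.2457]
tool_rot: [0.989, 0.149, 0.002, 0.0]
ft_force: [1.1, 0.6, -0.5]
grip_width: 0.048
grasp_force: 0.0
```

Call:
apply_moves(targets=[[[-0.2, 0.95, 0, 0, 1], [-0.2, 0.95, 0, 0, 1], [-0.2, 0.95, 0, 0, 1], [-0.2, 0.95, 0, 0, 1], [-0.2, 0.95, 0, 0, 1], [-0.05, 0.5, 0, 0, 1], [0, 0, 0, 0, 1], [0, 0, 0, 0, 1]]])

```text
clock: 4.23
eef_pos: [0.4762, 0.1541, 0.2441]
tool_rot: [0.988, 0.155, -0.001, -0.002]
ft_force: [0.5, -0.2, -0.4]
grip_width: 0.0854
grasp_force: 0.0
```

```bash
python3 - <<'E'
from h import *
o=get_obs();w,d=snap('wrist','w1');np.save('pics/w1pose.npy',np.r_[o['eef_pos'],o['tool_rot']])
print(o['eef_pos'],o['tool_rot'],imaging.get_calibration('wrist'))
t,dt=snap('top','top1')
P=pts('top',dt)
p=P[212:222,295:315].reshape(-1,3);p=p[(p[:,2]>.035)]
print('tab z',np.median(p[:,2]),p[:,2].max())
a=np.hstack([w[:, 56:456],cv2.resize(t[170:234,270:336],(400,384),interpolation=2)])
cv2.imwrite('pics/c4.png',a)
E
```

```text
[0.4762 0.1541 0.2441] [ 0.9879  0.1552 -0.0005 -0.0023] {'camera_matrix': array([[297.3186,   0.    , 249.9933],
       [  0.    , 297.3186, 191.9604],
       [  0.    ,   0.    ,   1.    ]]), 'hand_eye': array([[-0.0012, -0.9511, -0.3088,  0.0786],
       [ 1.    , -0.0007, -0.0015,  0.0002],
       [ 0.0012, -0.3088,  0.9511, -0.1258],
       [ 0.    ,  0.    ,  0.    ,  1.    ]])}
tab z 0.05261372514844864 1.4984674760828942
```

View pics/c4.png

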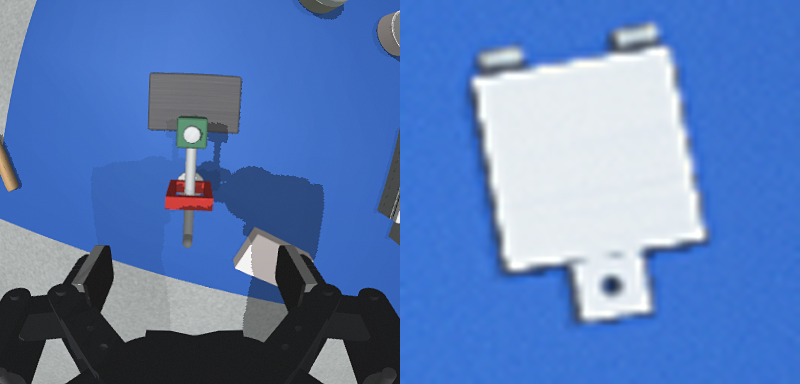

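The wrist view shows the red loop at about x 165–213 and y 180–210 (crop, +56 in u), square to the tool, with the hook tip at (188,241). The top crop shows the lid shut and the tab's hole at crop (612,285).

```bash
cat >> h.py <<'E'
def wray(u,v,o):
    c=imaging.get_calibration('wrist');K=np.array(c['camera_matrix']);H=np.array(c['hand_eye'])
    x=(np.atleast_1d(u)-K[0,2])/K[0,0];y=(np.atleast_1d(v)-K[1,2])/K[1,1];th=np.hypot(x,y)+1e-9
    r=np.stack([x/th*np.sin(th),y/th*np.sin(th),np.cos(th)],-1)
    T=R.from_quat(o[3:])
    return T.apply(H[:3,3])+o[:3], T.apply(r@H[:3,:3].T), np.cos(th)
def wz(u,v,o,z):
    e,r,_=wray(u,v,o); return e+r*((z-e[2])/r[:,2])[:,None]
def wd(u,v,o,d):
    e,r,c=wray(u,v,o); return e+r*(d/c)[:,None]
E
python3 - <<'E'
from h import *
o=np.load('pics/w1pose.npy');w=cv2.imread('pics/w1.png');d=np.load('pics/w1.npy')
hsv=cv2.cvtColor(w,cv2.COLOR_BGR2HSV)
red=((hsv[...,0]<8)|(hsv[...,0]>172))&(hsv[...,1]>170);red[:150]=0;red[230:]=0
v,u=np.nonzero(red);k=(u>210)&(u<280);u=u[k];v=v[k]
X=wd(u,v,o,d[v,u]);print(len(X),X.mean(0),X.min(0),X.max(0))
T=X[X[:,2]>X[:,2].max()-.006];c=T.mean(0);print('topbar',len(T),c,T.min(0),T.max(0))
q=T-c;print('bar dir',np.degrees(np.arctan2(*np.linalg.svd(q[:,:2])[2][0][::-1])))
print('tip',wz(188+56,241,o,.166),'ball',wz(191+56,134,o,.178))
print('tool y deg',np.degrees(np.arctan2(*R.from_quat(o[3:]).apply([0,1,0])[1::-1])))
print('hole',ray('top',270+212*66/400-.4,170+285/6-.4,.0515))
for dv in ((0,1,0),(1,0,0)):
  pr=R.from_quat(o[3:]).apply(dv);print(dv,(X@pr).min(),(X@pr).max(),o[:3]@pr)
E
```

```text
1001 [0.4781 0.1595 0.1496] [0.4674 0.1414 0.1162] [0.5513 0.1775 0.3698]
topbar 5 [0.5513 0.1775 0.3698] [0.5513 0.1775 0.3698] [0.5513 0.1775 0.3698]
bar dir 0.0
tip [[0.4486 0.1506 0.166 ]] ball [[0.5285 0.1734 0.178 ]]
tool y deg -72.13801236834658
hole [ 0.4856 -0.1981  0.0515]
(0, 1, 0) -0.023089583851873836 0.011655757868953408 -0.0017401202581674381
(1, 0, 0) 0.4969158126110032 0.5790387589977639 0.5004312999920519
```

Call:
apply_moves(targets=[[[0, 0.1, -0.5, 0, 1], [0, 0, -0.6, 0, 1], [0, 0, -0.6, 0, 1], [0, 0, -0.6, 0, 1], [0, 0, -0.4, 0, 1], [0, 0, 0, 0, 1]]])

```text
clock: 4.83
eef_pos: [0.4746, 0.1532, 0.1327]
tool_rot: [0.988, 0.154, -0.004, -0.003]
ft_force: [-0.8, -0.5, -0.5]
grip_width: 0.0852
grasp_force: 0.0
```

Call:
apply_moves(targets=[[[0, 0, 0, 0, -1], [0, 0, 0, 0, -1], [0, 0, 0, 0, -1], [0, 0, 0, 0, -1], [0, 0, 0, 0, -1]]])

```text
clock: 5.25
eef_pos: [0.4779, 0.1561, 0.1379]
tool_rot: [0.988, 0.156, 0.001, -0.004]
ft_force: [-0.4, -0.6, 3.6]
grip_width: 0.0353
grasp_force: 59.2
```

Gripped at 35 mm width. I'll lift 20 mm, then draw off along the stand's -x.

Call:
apply_moves(targets=[[[0, 0, 0.25, 0, -1], [0, 0, 0.25, 0, -1], [0, 0, 0, 0, -1], [0, 0, 0, 0, -1]]])

```text
clock: 5.58
eef_pos: [0.4775, 0.1562, 0.1574]
tool_rot: [0.988, 0.156, 0.001, -0.004]
ft_force: [0.7, -0.2, -1.4]
grip_width: 0.0349
grasp_force: 59.8
```

Call:
apply_moves(targets=[[[-0.4, -0.12, 0, 0, -1], [-0.4, -0.12, 0, 0, -1], [-0.4, -0.12, 0, 0, -1], [-0.4, -0.12, 0, 0, -1], [-0.4, -0.12, 0, 0, -1], [-0.3, -0.09, 0, 0, -1], [0, 0, 0, 0, -1], [0, 0, 0, 0, -1]]])

```text
clock: 6.25
eef_pos: [0.385, 0.1273, 0.1564]
tool_rot: [0.988, 0.157, -0.0, -0.004]
ft_force: [0.4, 0.6, -1.1]
grip_width: 0.0354
grasp_force: 59.8
```

```bash
python3 - <<'E'
from h import *
b,d=snap('side','side2'); print(get_obs()['eef_pos'],get_obs()['ft_force'])
cv2.imwrite('pics/c5.png',cv2.resize(b[190:300,170:300],None,fx=5,fy=5,interpolation=2))
E
```

```text
[0.3858 0.1276 0.1565] [ 0.8856  0.0755 -1.3484]
```

View pics/c5.png

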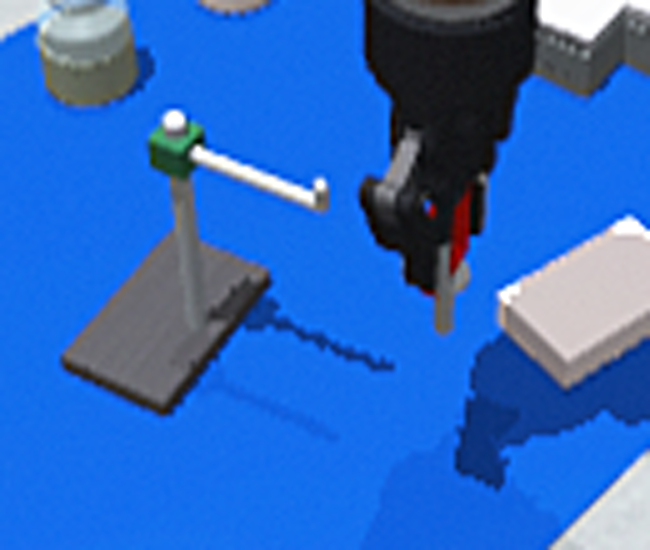

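The pin is off the hook, upright in the jaws; its tip is at about crop (443,330). Going over the tab hole now.

Call:
apply_moves(targets=[[[0.28, -0.9, 0, 0, -1], [0.28, -0.9, 0, 0, -1], [0.28, -0.9, 0, 0, -1], [0.28, -0.9, 0, 0, -1], [0.28, -0.9, 0, 0, -1], [0.28, -0.9, 0, 0, -1], [0.28, -0.9, 0, 0, -1], [0.28, -0.9, 0, 0, -1]]])

```text
clock: 6.97
eef_pos: [0.4761, -0.163, 0.1561]
tool_rot: [0.988, 0.156, -0.0, -0.004]
ft_force: [0.8, 1.2, -0.9]
grip_width: 0.0352
grasp_force: 60.2
```

Call:
apply_moves(targets=[[[0.25, -0.95, 0, 0, -1], [0, 0, 0, 0, -1], [0, 0, 0, 0, -1], [0, 0, 0, 0, -1]]])

```text
clock: 7.3
eef_pos: [0.4848, -0.1988, 0.1556]
tool_rot: [0.988, 0.156, -0.001, -0.004]
ft_force: [0.2, -0.4, -2.2]
grip_width: 0.035
grasp_force: 60.4
```

```bash
python3 - <<'E'
from h import *
print('tip earlier',[ray('side',258.6-.5+dx,256-.5,.0855) for dx in(0,)])
o=get_obs();w,d=snap('wrist','w2');np.save('pics/w2pose.npy',np.r_[o['eef_pos'],o['tool_rot']])
print(o['eef_pos'],o['tool_rot'])
b,_=snap('side','side3')
cv2.imwrite('pics/c6.png',np.hstack([cv2.resize(w[150:342,150:350],(400,384),interpolation=2),cv2.resize(b[140:220,265:345],(384,384),interpolation=2)]))
E
```

```text
tip earlier [array([0.386 , 0.1264, 0.0855])]
[ 0.4848 -0.1988  0.1556] [ 0.9877  0.1561 -0.0011 -0.0043]
```

View pics/c6.png

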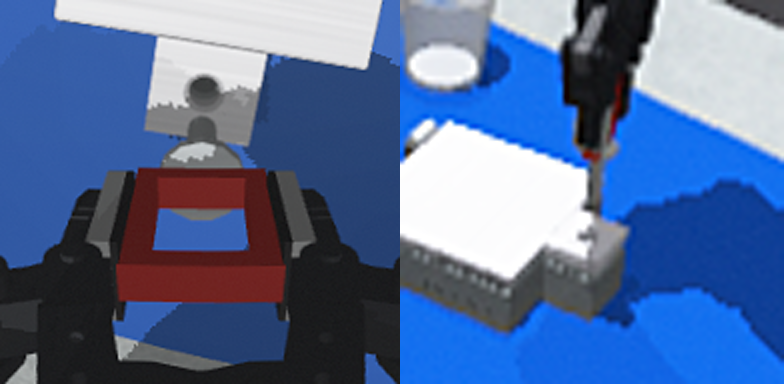

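In the wrist crop, the tab hole is at (204,91), image (252,195.5). The pin foot is just below it at (203,120), image (251.5,210).

```bash
python3 - <<'E'
from h import *
o=np.load('pics/w2pose.npy')
T=R.from_quat(o[3:])
for nm,u,v,z in(('hole',251.8,195.3,.0525),('tip',251.3,209,.0846),('collar c?',251,np.nan,.1246)):
  if v==v:
    p=wz(u,v,o,z)[0];print(nm,p,'tool',T.inv().apply(p-o[:3]))
h=[wz(150+x/2,150+y/2,o,.125)[0] for x,y in((162,155),(243,155))];print('collar sides tool',[T.inv().apply(p-o[:3]) for p in h])
h=[wz(150+x/2,150+y/2,o,.163)[0] for x,y in((117,268),(287,268))];print('loop sides tool',[T.inv().apply(p-o[:3]) for p in h])
E
```

```text
hole [ 0.4863 -0.1987  0.0525] tool [0.0014 0.0013 0.1031]
tip [ 0.4867 -0.1983  0.0846] tool [0.002  0.0008 0.071 ]
collar sides tool [array([ 0.0062, -0.0111,  0.0307]), array([0.0062, 0.0124, 0.0305])]
loop sides tool [array([-0.007 , -0.0203, -0.0072]), array([-0.0068,  0.0211, -0.0076])]
```

Call:
apply_moves(targets=[[[0.04, 0.01, -0.3, 0, -1], [0, 0, -0.35, 0, -1], [0, 0, -0.15, 0, -1], [0, 0, -0.1, 0, -1], [0, 0, -0.1, 0, -1], [0, 0, 0, 0, -1]]])

```text
clock: 7.9
eef_pos: [0.486, -0.1976, 0.1159]
tool_rot: [0.988, 0.157, -0.001, -0.004]
ft_force: [0.0, -0.0, -1.9]
grip_width: 0.0352
grasp_force: 60.5
```

The tip is 7 mm into the tab hole with no force. Continuing down.

Call:
apply_moves(targets=[[[0, 0, -0.12, 0, -1], [0, 0, -0.12, 0, -1], [0, 0, -0.12, 0, -1], [0, 0, -0.12, 0, -1], [0, 0, 0, 0, -1]]])

```text
clock: 8.32
eef_pos: [0.4855, -0.198, 0.0958]
tool_rot: [0.988, 0.156, -0.002, -0.004]
ft_force: [0.3, 0.2, -0.6]
grip_width: 0.035
grasp_force: 60.5
```

Call:
apply_moves(targets=[[[0, 0, -0.12, 0, -1], [0, 0, -0.12, 0, -1], [0, 0, -0.08, 0, -1], [0, 0, 0, 0, -1], [0, 0, 0, 0, -1]]])

```text
clock: 8.73
eef_pos: [0.4863, -0.1983, 0.0843]
tool_rot: [0.988, 0.156, -0.001, -0.004]
ft_force: [0.2, -0.9, -1.2]
grip_width: 0.0351
grasp_force: 60.6
```

Call:
apply_moves(targets=[[[0, 0, -0.06, 0, -1], [0, 0, -0.06, 0, -1], [0, 0, -0.04, 0, -1], [0, 0, 0, 0, -1], [0, 0, 0, 0, -1]]])

```text
clock: 9.15
eef_pos: [0.4863, -0.1985, 0.0789]
tool_rot: [0.988, 0.156, -0.0, -0.003]
ft_force: [-3.5, 0.9, 7.7]
grip_width: 0.0354
grasp_force: 61.7
```

Call:
apply_moves(targets=[[[0, 0, -0.04, 0, -1], [0, 0, -0.04, 0, -1], [0, 0, 0, 0, -1], [0, 0, 0, 0, -1]]])

```text
clock: 9.48
eef_pos: [0.4864, -0.1989, 0.0781]
tool_rot: [0.988, 0.156, 0.0, -0.003]
ft_force: [-8.6, 1.3, 23.7]
grip_width: 0.0353
grasp_force: 63.3
```

Hard stop, 24 N down. I'll hold and check.

Call:
apply_moves(targets=[[[0, 0, 0, 0, -1], [0, 0, 0, 0, -1], [0, 0, 0, 0, -1], [0, 0, 0, 0, -1], [0, 0, 0, 0, -1], [0, 0, 0, 0, -1]]])

```text
clock: 9.98
eef_pos: [0.4864, -0.1989, 0.0781]
tool_rot: [0.988, 0.156, 0.0, -0.003]
ft_force: [-8.4, 1.8, 22.9]
grip_width: 0.0354
grasp_force: 63.3
```

```bash
python3 - <<'E'
from h import *
o=get_obs();w,d=snap('wrist','w3');b,_=snap('side','side4')
print(o['eef_pos'],o['ft_force'])
cv2.imwrite('pics/c7.png',np.hstack([cv2.resize(w[150:342,150:350],(400,384),interpolation=2),cv2.resize(b[140:220,265:345],(384,384),interpolation=2)]))
E
```

```text
[ 0.4864 -0.1989  0.0781] [-8.3762  1.8383 22.9196]
```

View pics/c7.png

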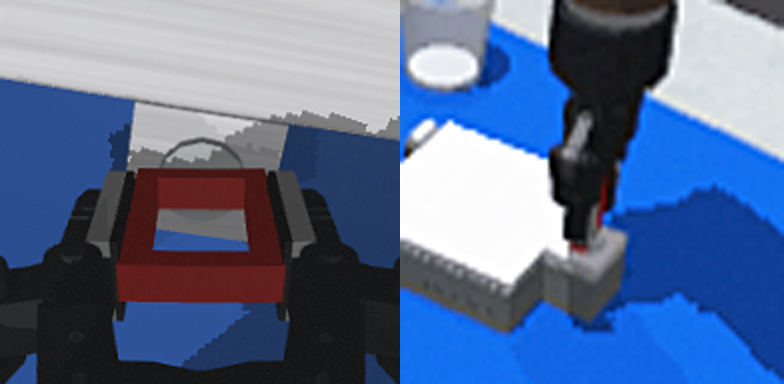

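The collar sits flat on the tab (wrist crop (203,155)), the lid is shut, and the force holds steady at 23 N. Handing in.

```bash
python3 -c "
from h import *
print(order.job_done())"
```

```text
the job is handed in; nothing more can be done
None
```

I closed the lid, pushed the pin through both holes until its collar sat on the tab, and handed the job in with the arm still pressing at a steady 23 N; no verdict came back.

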